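# Take the push-and-twist cap off a lamp house

### The job

The spectral lamp in the red-capped lamp house is due for changing, so open the house: push the red cap down against its spring, twist it anticlockwise (seen from above) past its catch until you feel it come up to its stop, without wrenching the collar in its rubber mount, and lift it off. Stand the cap upright, grip bar upwards, in the blue tray and let go of it; leave the bottle, the jar and the yellow book where they are.

Things in the scene. Friction and masses are not known exactly. Their poses are not given: they have to be found in the camera images.
- cap: Red round cap, 97 mm across, 64 mm tall, 0.2 to 0.33 kg; origin: centre of its stem's underside, z up its axis. A flat disc 97 mm across has its top at 36 mm, a thin skirt hangs to 18 mm. Below it the stem, 41 mm across, ends in two lugs (60 mm over both, along x, 12 mm wide, 8 mm high), on which the cap stands by itself when set down. Starts locked in the lamp house.
- cap_grip (a point): Centre of the cap's grip, on its axis, 50 mm above cap's origin: a straight white bar 66 mm long (along the cap's x), 18 mm thick (y), 28 mm tall, standing on the red disc, a black dot at its +x end. If let go of part-way through the turn, the cap keeps its angle, so it may be regrasped. The bar's angle does not show how far the cap has to turn: the hidden collar sits at any angle.
- cap_foot (a point): Foot of the cap's stem (same point as the cap's origin). A spring below pushes it up with 8 N, its lugs against a hidden ledge. Pressing it takes 8 N, rising to 12 N at a hard bottom 10 mm down. Its lugs start anywhere in 59 degrees of free play; turned anticlockwise unpressed they meet a catch within 70 degrees. Pressed down 6 mm or more (8 is good) they pass below it.
- house_rim (a point): Centre of the collar's round rim, 131 mm above lamp_house's origin. The pressed cap turns anticlockwise 70 to 136 degrees in all from its start, to an end stop in the collar, felt as a clear rise of resisting moment (plain turning: under 0.4 N m). There, or up to 5 degrees short of it, the spring can lift it 12 mm and it lifts straight out; elsewhere the ledge holds it down.
- lamp_house: White upright lamp house of the red cap, 86 mm across, on a square grey foot 130 mm wide, with a short black light tube on its -x side; fixed. Origin: centre of its underside; z up. The locked cap's cap lies 115 mm above it, on its axis; the stem reaches 16 mm below the rim.
- grey_house: The same kind of lamp house with a grey cap, 179 mm tall, fixed; not to be opened. Origin: centre of its underside.
- tray: Blue square tray, 170 mm outside, 160 mm inside, rim 18 mm high, floor 5 mm thick, fixed; origin: centre of its underside.
- bottle: White bottle with blue cap, 56 mm across, 120 mm tall, bystander; origin: centre of its underside.
- jar: Amber jar with black lid, 60 mm across, 90 mm tall, bystander; origin: centre of its underside.
- book: Yellow book lying flat, 150 x 210 x 22 mm, bystander; origin: centre of its underside.
- collar (a joint): Turn of the collar in its springy rubber mount (rad, anticlockwise positive), 0 at rest; it springs back. It gives 0.1 rad per N m, so pushing the cap against its stop or catch turns the collar along with it. More than 0.2 rad (2 N m) counts as wrenching it.
Mind the look-alikes: they are no part of the job. Leave any purple or turquoise look-alike of the lamp_house alone. Of the things like the cap, leave any that is turquoise; of the rest the larger one is meant.

How it is judged:
On the way:
1. the cap is lifted out of the lamp house: its stem's foot above the rim (z of cap in the frame of lamp_house above 0.134 m), for 0.1 s.
At the end, for the whole second after the job is handed in: The red cap stands upright (within 7 degrees), grip bar up, on the floor of the blue tray (foot within 5 mm of the floor, stem axis within 60 mm of the tray's centre along each side), at rest and released (z of cap in the frame of tray between 0.001 and 0.01 m and x of cap in the frame of tray between -0.06 and 0.06 m and y of cap in the frame of tray between -0.06 and 0.06 m and angle between cap's own z axis and vertical below 0.12 rad and linear speed of cap below 0.02 m/s); the robot touches nothing.
It fails at once if the collar is wrenched: turned more than 0.2 rad in its rubber mount (2 N m) (value of joint collar above 0.2 rad or value of joint collar below -0.2 rad).
It fails at once if the bottle is moved more than 30 mm or tipped (distance of bottle from where it was at the start of the episode above 0.03 m or angle between bottle's own z axis and vertical above 0.5 rad).
It fails at once if the jar is moved more than 30 mm or tipped (distance of jar from where it was at the start of the episode above 0.03 m or angle between jar's own z axis and vertical above 0.5 rad).
It fails at once if the book is moved more than 30 mm (distance of book from where it was at the start of the episode above 0.03 m).
It also fails if it takes over 64 s, if anything falls off the work surface, if the arm or the gripper's body presses on something with over 40 N, if the wrist force passes 120 N, or if a joint passes its speed limit or range.

### The arm

A 6-joint arm with a two-finger parallel gripper is mounted at the origin on the work surface. World frame = base frame: x ahead of the robot, y to its left, z up, the work surface at z = 0. Lengths are in m, angles in rad, forces in N, time in s.
With the tool pointing down it reaches from about 0.325 to 0.9 m from the base axis. Payload 6.1 kg.
Tool frame: the origin (TCP) lies midway between the tips of the shut fingers; the grasp point (between the pads) lies 19 mm behind it; z points along the fingers, y is the line along which they close (so a half turn about z gives the same grasp; the last joint's range is limited). The gripper opens to 85 mm and grips with 20 to 120 N. Pads are 22 mm wide; open, the fingers measure 114 mm over their backs; the gripper's body (76 mm by 85 mm) begins 54 mm behind the grasp point. The pads swing forward as they close: fully open they stand 13 mm farther back than shut.
Start: joints at [1.036, 0.22, 1.526, -0, 1.395, -0.126], TCP at [0.248, 0.573, 0.231] pointing down, gripper open.
Joint ranges: [-2.98, 2.98], [-0.91, 2.08], [0.09, 2.57], [-1.24, 4.39], [0.2, 2.65], [-2.68, 2.68]. Speed limits (rad/s): [2.57, 2.57, 3.01, 3.14, 3.14, 3.14].

### API

Orientations are given as [roll, pitch, yaw] about the fixed x, y, z axes, in that order (R = Rz(yaw) Ry(pitch) Rx(roll)).
In Python, from plant import movep, move_l, set_joints, gripper_to, hold, inverse_kinematics, observe, get_image, get_calibration, Unreachable, job_done gives the robot as it stands. Calls block until the motion is done:
- movep(position, orientation): joint-space move of the TCP to a pose.
- move_l(position, feed=0.15, rotation=None, max_force=None): straight line of the TCP; rotation=None keeps the orientation; feed is the mean speed in m/s. With max_force (N) it stops when the force on the tool has changed by that much, and returns True; else False.
- set_joints(angles): joint-space move.
- gripper_to(opening, f_grip=None): finger opening in m; f_grip is the grip in N (None keeps the last); returns when the fingers have stopped.
- hold(seconds).
- inverse_kinematics(position, orientation): joint angles nearest the present ones, or None.
- observe(): the state.
- get_image(name): name is "scene" or "top" or "wrist"; returns (picture, depth): 384x512x3 uint8, red, green, blue; 384x512 float32, m along the optical axis (not along the pixel's ray), 0 where there is no reading.
- get_calibration(name): a dict with "intrinsics" (3x3 intrinsics, pixels), "world_from_camera" (4x4, takes a point from camera to world coordinates). Camera axes: x right, y down, z forward; pixel columns grow to the right and rows downward; lengths in m; the calibration is good to about 2 mm. A picture is of the moment at which its call begins: read the wrist's pose just before it. get_calibration takes no time and is no camera call; for the wrist camera it gives the pose at the moment of the call.
A pose or a line that the arm cannot do raises Unreachable and nothing moves.
- job_done(): hands the job in; it is judged then, once.
The state is a dict: "time_s": time; "q": joint angles; "joint_velocities": joint speeds; "joint_torque": joint torques, N m; "eef_pos": TCP position; "tcp_rot": TCP orientation; "ft_force": force on the tool from outside, world axes, zero at the start; "torque": the same for the moment, N m; "opening": finger opening in m; "grasp_force": force on a finger pad.
Only numpy, scipy, OpenCV 4.12 (cv2) and the standard library are available. Lean on these libraries where they do the work, as an engineer would, in place of code of your own. Each camera call takes 0.05 s, during which the arm holds its last target. There are 200 camera calls.

## Working session

There is one attempt and no reset: what is moved stays moved. The work goes in short steps, each a Python script; the robot and the scene stay as the last script left them, time stands still between calls to the robot, and variables do not carry over. Pictures are saved under pics/ and viewed, at most 10 in all, crops included, and the job is handed in when it is done.

```bash
ls; mkdir -p pics; python3 - <<'E'
from plant import *
import cv2,numpy as np
for n in("scene","top"):
    im,d=get_image(n); cv2.imwrite(f"pics/{n}.png",im[:,:,::-1]); np.savez(f"{n}.npz",im=im,d=d,**get_calibration(n))
    print(get_calibration(n))
s=observe();print(s)
E
```

```text
pics
{'intrinsics': array([[403.32757048,   0.        , 248.6407382 ],
       [  0.        , 403.32757048, 188.87982671],
       [  0.        ,   0.        ,   1.        ]]), 'world_from_camera': array([[-0.35123119,  0.62147256, -0.70029173,  1.26205937],
       [ 0.93618349,  0.22189208, -0.27262496,  0.12938452],
       [-0.01403974, -0.75135595, -0.65974777,  0.81177776],
       [ 0.        ,  0.        ,  0.        ,  1.        ]])}
{'intrinsics': array([[408.98060157,   0.        , 253.81710347],
       [  0.        , 408.98060157, 182.68049453],
       [  0.        ,   0.        ,   1.        ]]), 'world_from_camera': array([[ 2.50032690e-03, -9.88514270e-01,  1.51106868e-01,
         3.93301553e-01],
       [-9.99723857e-01,  1.05980526e-03,  2.34752339e-02,
        -1.63981539e-01],
       [-2.33657476e-02, -1.51123837e-01, -9.88238649e-01,
         1.18951424e+00],
       [ 0.00000000e+00,  0.00000000e+00,  0.00000000e+00,
         1.00000000e+00]])}
{'time_s': 0.1, 'q': array([ 1.03590325e+00,  2.21165040e-01,  1.52749537e+00, -6.74974768e-06,
        1.39470813e+00, -1.26127401e-01]), 'joint_velocities': array([-0.00149777, -0.00330134, -0.00351599,  0.002119  , -0.00229629,
        0.00014819]), 'joint_torque': array([ 2.75591274e-04, -4.98239851e+01, -3.90550160e+01, -2.40663567e-04,
        5.61574241e-03, -6.53762663e-05]), 'eef_pos': array([0.24816324, 0.57302383, 0.23029834]), 'tcp_rot': array([-3.13983004e+00, -2.16804241e-04,  2.73282797e+00]), 'ft_force': array([ 0.15938091, -0.51968961, -0.64308261]), 'torque': array([-0.03879812, -0.03288208,  0.02515686]), 'grasp_force': 0.0, 'opening': 0.08528896675800549}
```

View pics/scene.png

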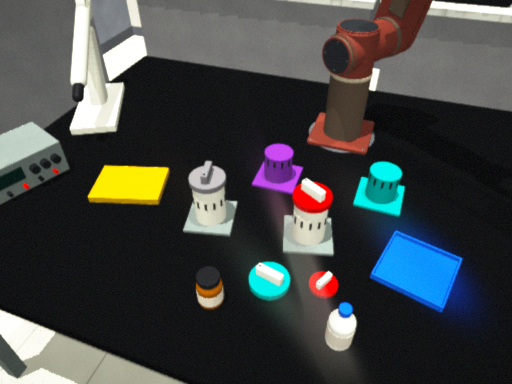

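View pics/top.png

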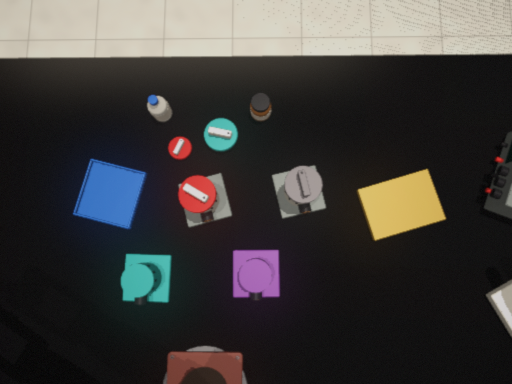

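Candidates for the cap, in the top image:
- The large red cap on the white house at (197,195).
- A small loose red cap at (180,148).
- A turquoise cap at (221,135).
- A grey-capped house at (303,185).

I choose the large red one and check it in a crop.

```bash
cat > h.py <<'E'
import numpy as np,cv2
def cloud(d,K,T):
    v,u=np.mgrid[:d.shape[0],:d.shape[1]]
    p=np.stack([(u-K[0,2])/K[0,0]*d,(v-K[1,2])/K[1,1]*d,d],-1)
    return p@T[:3,:3].T+T[:3,3]
def capfit(im,d,K,T,c0=None):
    P=cloud(d,K,T);hsv=cv2.cvtColor(im,cv2.COLOR_RGB2HSV).astype(int)
    red=((hsv[...,0]<8)|(hsv[...,0]>172))&(hsv[...,1]>150)&(hsv[...,2]>80)&(d>0)
    near=np.ones(d.shape,bool) if c0 is None else np.hypot(P[...,0]-c0[0],P[...,1]-c0[1])<.06
    disc=red&near&(P[...,2]>.14)&(P[...,2]<.16)
    bar=near&(hsv[...,1]<60)&(hsv[...,2]>100)&(P[...,2]>.172)&(P[...,2]<.186)
    return P,disc,bar
E
python3 - <<'E'
from h import *
for n in("top","scene"):
    z=np.load(n+".npz");im,d,K,T=z["im"],z["d"],z["intrinsics"],z["world_from_camera"]
    P,disc,bar=capfit(im,d,K,T)
    c0=np.median(P[disc],0) if disc.any() else None
    P,disc,bar=capfit(im,d,K,T,c0)
    (cx,cy),r=cv2.minEnclosingCircle(P[disc][:,:2].astype(np.float32))
    print(n,disc.sum(),c0,"circ",cx,cy,r)
    if bar.sum()>5: print("bar",bar.sum(),np.median(P[bar],0),cv2.minAreaRect(P[bar][:,:2].astype(np.float32)))
    hsv=cv2.cvtColor(im,cv2.COLOR_RGB2HSV).astype(int)
    blue=(abs(hsv[...,0]-110)<12)&(hsv[...,1]>150)&(hsv[...,2]>60)&(d>0)
    k,l,st,c=cv2.connectedComponentsWithStats(blue.astype(np.uint8));b=l==1+np.argmax(st[1:,4])
    print("tray",cv2.minAreaRect(P[b][:,:2].astype(np.float32)),np.median(P[b],0))
z=np.load("top.npz");cv2.imwrite("pics/crop.png",cv2.resize(z["im"][95:245,130:330,::-1],None,fx=4,fy=4,interpolation=cv2.INTER_CUBIC))
T=z["world_from_camera"];K=z["intrinsics"];P=cloud(z["d"],K,T)
for n,u,v in [("bottle",154,100),("bottle2",163,112),("jar",261,101),("small",180,148),("grey",303,175),("turqH",139,280),("purp",256,273),("turqcap",221,128)]:print(n,P[v,u].round(3))
E
```

```text
top 846 [0.52052374 0.00607927 0.15060648] circ 0.5247435569763184 0.008630814030766487 0.04872418940067291
bar 184 [0.52430251 0.00714996 0.17837898] ((0.5244140625, 0.00759785994887352), (0.06515302509069443, 0.017872629687190056), 59.858909606933594)
tray ((0.5448808670043945, 0.29104363918304443), (0.18464858829975128, 0.178351029753685), 75.58382415771484) [0.54172349 0.2881954  0.00479226]
scene 564 [0.54591915 0.01072758 0.14946708] circ 0.5273706912994385 0.009052940644323826 0.048560742288827896
bar 162 [0.52780202 0.00912814 0.17718374] ((0.5254598259925842, 0.008820746093988419), (0.06516457349061966, 0.019046593457460403), 61.722145080566406)
tray ((0.5073744058609009, 0.3024834096431732), (0.28755488991737366, 0.24037308990955353), 0.48886871337890625) [0.54269015 0.29838257 0.00272376]
bottle [0.787 0.136 0.12 ]
bottle2 [0.77  0.124 0.068]
jar [ 0.793 -0.157  0.091]
small [0.673 0.079 0.03 ]
grey [ 0.567 -0.263  0.178]
turqH [0.302 0.162 0.099]
purp [ 0.322 -0.144  0.1  ]
turqcap [ 0.731 -0.04   0.035]
```

View pics/crop.png

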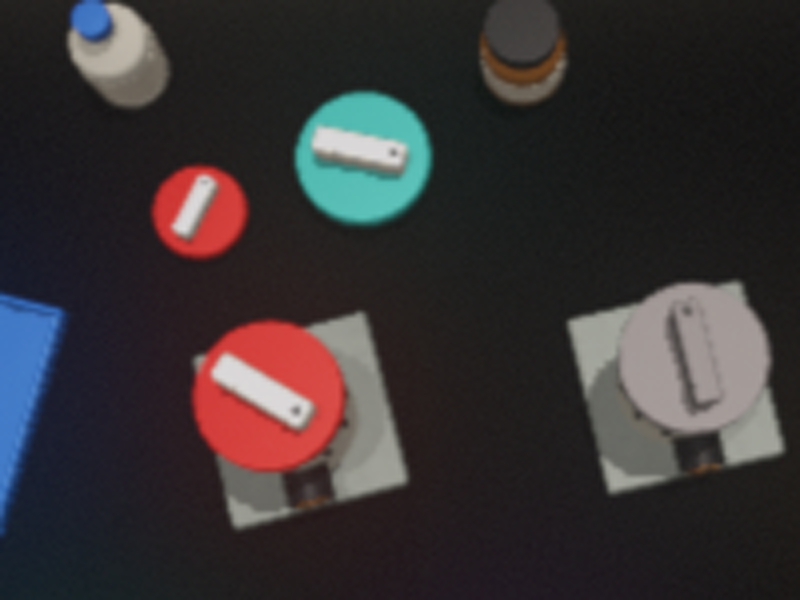

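The crop confirms it. The large red cap sits on the white house at crop (270,395), and its bar runs from (215,365) to (310,415) with the dot at the lower right. The small red cap is at (200,212) and the turquoise one at (363,158). The bar line lies at about 60° in world. Next I hover and refine with the wrist camera.

```bash
python3 - <<'E'
from plant import *
from h import *
print([inverse_kinematics([.525,.0083,.155],[np.pi,0,np.radians(a)]) for a in (60,130,197)])
movep([.525,.0083,.30],[np.pi,0,np.radians(60)])
hold(.3)
c=get_calibration("wrist");im,d=get_image("wrist");s=observe();print(s["time_s"],s["eef_pos"],s["tcp_rot"],s["q"],s["ft_force"],s["torque"])
cv2.imwrite("pics/w1.png",im[:,:,::-1])
P,disc,bar=capfit(im,d,c["intrinsics"],c["world_from_camera"],[.525,.008])
print(disc.sum(),bar.sum())
if disc.any():print(cv2.minEnclosingCircle(P[disc][:,:2].astype(np.float32)),np.median(P[disc],0))
if bar.any():print(cv2.minAreaRect(P[bar][:,:2].astype(np.float32)),np.median(P[bar],0))
E
```

```text
[array([-1.34452169e-01,  5.06698112e-02,  1.86257445e+00, -4.44089210e-16,
        1.22834839e+00,  3.89146607e-01]), array([-0.13445217,  0.05066981,  1.86257445,  0.        ,  1.22834839,
       -0.83258387]), array([-0.13445217,  0.05066981,  1.86257445,  0.        ,  1.22834839,
       -2.00195447])]
2.7083 [0.52500513 0.00862217 0.29995674] [-3.14148789e+00  1.00175920e-05  1.04780385e+00] [-1.33855451e-01 -5.81036778e-02  1.69442271e+00  3.05432923e-05
  1.50537435e+00  3.89135031e-01] [-0.78347315 -0.05604688 -0.25408484] [-0.01951724 -0.00764141  0.00251371]
6983 1637
((0.5235518217086792, 0.01013021357357502), 0.04843645170331001) [0.52730295 0.01425708 0.15085869]
((0.5237851142883301, 0.010507315397262573), (0.06511865556240082, 0.017651401460170746), 59.57926940917969) [0.52516174 0.01275724 0.1786687 ]
```

View pics/w1.png

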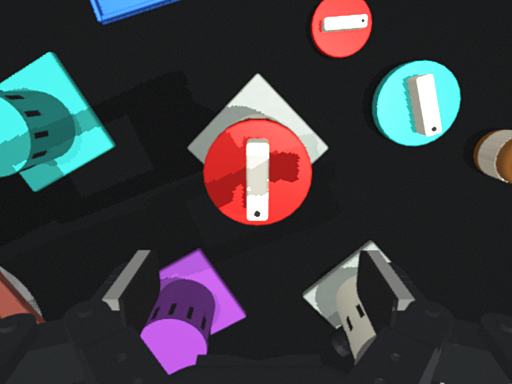

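The wrist picture shows the red cap at (257,172), its bar vertical at x≈257 between rows 139 and 220, and the dot at the bottom. The tool is aligned with the bar. I'll descend and grip gently.

```bash
cat > s.py <<'E'
from plant import *
import numpy as np
def st(t=""):
    s=observe();print(t,round(s["time_s"],2),s["eef_pos"].round(4),np.degrees(s["tcp_rot"]).round(1),"F",s["ft_force"].round(2),"M",s["torque"].round(3),"op",round(s["opening"],4),"g",round(s["grasp_force"],1),flush=True);return s
E
python3 - <<'E'
from s import *
C=[.5243,.0094]
gripper_to(.05,20)
st()
print(move_l([*C,.20],feed=.15), move_l([*C,.156],feed=.06,max_force=8));st("down")
gripper_to(.0,20);hold(.2);st("closed")
E
```

```text
3.15 [0.525  0.0083 0.3001] [180.  -0.  60.] F [0.7  0.38 0.58] M [-0.064  0.024  0.061] op 0.0505 g 0.0
False False
down 4.85 [0.5246 0.0094 0.1563] [180.  -0.  60.] F [0.32 0.09 0.64] M [-0.018 -0.037 -0.009] op 0.0499 g 0.0
closed 5.43 [0.5246 0.0094 0.1565] [180.  -0.  60.] F [-1.04  0.26  4.63] M [ 0.029  0.206 -0.07 ] op 0.0175 g 27.1
```

```bash
python3 - <<'E'
from s import *
gripper_to(.0,70);hold(.1);s=st("grip")
p=s["eef_pos"];C=[.5243,.0094]
print(move_l([*C,p[2]-.0085],feed=.02,max_force=25));hold(.2);st("pressed")
E
```

```text
grip 5.75 [0.5246 0.0094 0.1565] [180.  -0.  60.] F [-1.37  0.2   6.36] M [0.044 0.194 0.035] op 0.0161 g 71.7
False
pressed 6.5 [0.5247 0.0094 0.149 ] [180.  -0.  60.] F [-2.18  0.08  8.1 ] M [0.046 0.496 0.027] op 0.0168 g 72.1
```

```bash
python3 - <<'E'
from s import *
C=[.5243,.0094]
for z in (.147,.1455,.144):
    r=move_l([*C,z],feed=.02,max_force=10);hold(.15);s=st(f"{z} {r}")
    if s["ft_force"][2]>16:break
E
```

```text
0.147 False 6.9 [0.5247 0.0094 0.148 ] [180.  -0.  60.] F [-2.    0.32  9.32] M [0.062 0.567 0.014] op 0.0165 g 72.2
0.1455 False 7.3 [0.5247 0.0094 0.1466] [180.  -0.  60.] F [-2.29  1.04  9.49] M [ 0.121  0.551 -0.041] op 0.0164 g 72.3
0.144 False 7.7 [0.5248 0.0094 0.1466] [179.9  -0.   60. ] F [-7.61  0.15 18.37] M [ 0.142  1.388 -0.053] op 0.0165 g 73.6
```

It hits the hard bottom at z=0.1466 with no slip. I'll back off to 8.5 mm depth and turn in small steps, watching Mz.

```bash
python3 - <<'E'
from s import *
C=[.5243,.0094]
move_l([*C,.147],feed=.02);hold(.1);s=st("start");m0=s["torque"][2]
a=60;log=[]
while a<200:
    a+=2.5 
    move_l([*C,.147],rotation=[np.pi,0,np.radians(a)])
    s=observe();m=s["torque"][2]-m0
    log.append((a,round(m,2),round(s["ft_force"][2],1),round(s["eef_pos"][2],4)))
    if abs(m)>.4: hold(.1);m=observe()["torque"][2]-m0;log.append((a,"re",round(m,2)))
    if abs(m)>.8:break
print(log);st("end")
E
```

```text
start 8.1 [0.5247 0.0094 0.1481] [179.9  -0.   60. ] F [-2.07  0.38  8.8 ] M [0.048 0.534 0.022] op 0.0166 g 72.2
[(62.5, np.float64(-0.0), np.float64(8.7), np.float64(0.1481)), (65.0, np.float64(-0.04), np.float64(8.8), np.float64(0.1482)), (67.5, np.float64(-0.03), np.float64(8.2), np.float64(0.1483)), (70.0, np.float64(-0.06), np.float64(7.5), np.float64(0.1483)), (72.5, np.float64(-0.1), np.float64(8.2), np.float64(0.1484)), (75.0, np.float64(-0.06), np.float64(8.3), np.float64(0.1484)), (77.5, np.float64(-0.08), np.float64(8.6), np.float64(0.1484)), (80.0, np.float64(-0.09), np.float64(8.3), np.float64(0.1484)), (82.5, np.float64(-0.04), np.float64(9.1), np.float64(0.1485)), (85.0, np.float64(-0.1), np.float64(8.3), np.float64(0.1485)), (87.5, np.float64(-0.06), np.float64(8.0), np.float64(0.1485)), (90.0, np.float64(-0.02), np.float64(9.0), np.float64(0.1485)), (92.5, np.float64(-0.12), np.float64(8.7), np.float64(0.1485)), (95.0, np.float64(-0.03), np.float64(7.9), np.float64(0.1485)), (97.5, np.float64(-0.05), np.float64(8.4), np.float64(0.1485)), (100.0, np.float64(-0.04), n
[... 946 characters left out ...]
37.5, np.float64(-0.07), np.float64(8.7), np.float64(0.1485)), (140.0, np.float64(-0.12), np.float64(8.5), np.float64(0.1486)), (142.5, np.float64(-0.06), np.float64(8.2), np.float64(0.1485)), (145.0, np.float64(0.03), np.float64(7.8), np.float64(0.1485)), (147.5, np.float64(-0.11), np.float64(8.3), np.float64(0.1485)), (150.0, np.float64(-0.27), np.float64(9.2), np.float64(0.1485)), (152.5, np.float64(-0.59), np.float64(8.3), np.float64(0.1485)), (152.5, 're', np.float64(-0.57)), (155.0, np.float64(-0.98), np.float64(8.8), np.float64(0.1485)), (155.0, 're', np.float64(-0.92))]
end 17.8 [0.5255 0.0088 0.1485] [180.    0.2 154.9] F [ 0.43 -0.72  9.14] M [-0.181  0.233 -0.897] op 0.0164 g 73.0
```

That is the stop, about 89° from the start and so beyond any catch, with a slope of about 0.16 N m/°. I'll ease off and lift with a force limit.

```bash
python3 - <<'E'
from s import *
C=[.5245,.0094]
move_l([*C,.147],rotation=[np.pi,0,np.radians(150)]);st("eased")
for z in (.152,.156,.160,.165,.170,.18,.20):
    r=move_l([*C,z],feed=.05,max_force=18);s=st(f"{z} {r}")
    if r or s["ft_force"][2]<-9:break
E
```

```text
eased 18.05 [0.5255 0.0088 0.1485] [1.800e+02 1.000e-01 1.499e+02] F [-1.18 -1.89 10.04] M [-0.24   0.316 -0.281] op 0.0163 g 72.4
0.152 False 18.3 [0.5254 0.0088 0.1535] [1.8e+02 1.0e-01 1.5e+02] F [-1.23 -2.23  8.52] M [-0.382  0.155 -0.222] op 0.0164 g 72.3
0.156 False 18.55 [0.5252 0.0089 0.157 ] [1.8e+02 1.0e-01 1.5e+02] F [-0.07 -1.67  7.44] M [-0.448 -0.084 -0.248] op 0.0168 g 72.1
0.16 False 18.8 [0.5248 0.0092 0.1605] [180.   0. 150.] F [ 0.71 -2.44  6.3 ] M [-0.454 -0.162 -0.31 ] op 0.017 g 71.8
0.165 False 19.05 [0.5242 0.0096 0.1651] [-180.   -0.  150.] F [-0.4  -0.78  4.3 ] M [-0.206 -0.001 -0.262] op 0.0165 g 71.6
0.17 False 19.3 [0.5237 0.0099 0.1697] [-1.8e+02 -1.0e-01  1.5e+02] F [-0.83  1.19  0.76] M [ 0.168  0.219 -0.255] op 0.0164 g 71.2
0.18 False 19.65 [0.5247 0.0093 0.1805] [180.   0. 150.] F [-0.37 -0.74 -1.95] M [0.022 0.015 0.038] op 0.0165 g 70.7
0.2 False 20.2 [0.5247 0.0094 0.2004] [180.   0. 150.] F [ 0.2  -0.94 -2.65] M [-0.051 -0.014  0.001] op 0.0165 g 70.7
```

```bash
python3 - <<'E'
from s import *
T=[.543,.289]
move_l([.5245,.0094,.25]);move_l([*T,.25],feed=.2);move_l([*T,.07],feed=.12);hold(.2);st("above")
r=move_l([*T,.042],feed=.02,max_force=5);hold(.2);st(r)
im,d=get_image("top")
import cv2;cv2.imwrite("pics/t2.png",cv2.resize(im[120:270,40:240,::-1],None,fx=4,fy=4))
E
```

```text
above 24.08 [0.5434 0.2892 0.0706] [180.   0. 150.] F [ 0.11  0.7  -2.48] M [-0.027 -0.02   0.059] op 0.0164 g 70.7
True 25.34 [0.543  0.289  0.0467] [-180.   -0.  150.] F [ 0.55 -0.1   5.4 ] M [ 0.042 -0.057 -0.023] op 0.0166 g 71.7
```

View pics/t2.png

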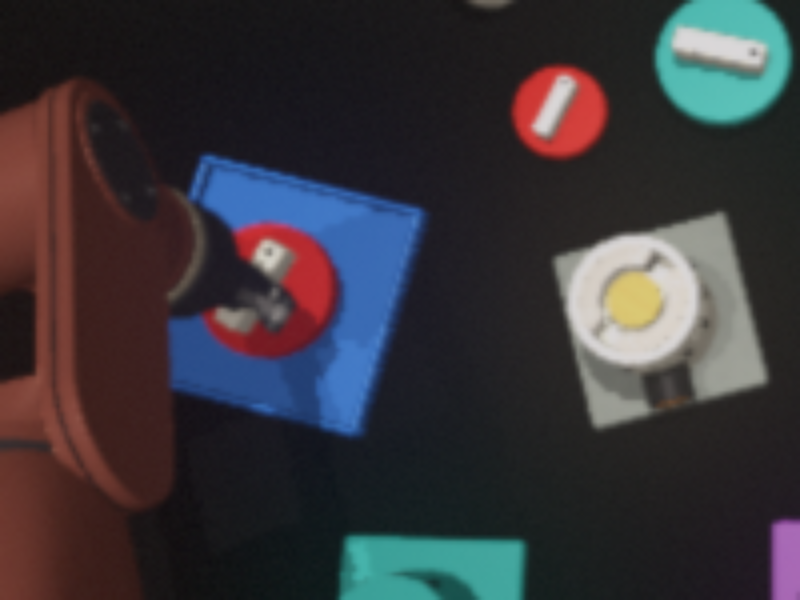

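The picture shows the lamp house open at (635,300). The cap is centred in the blue tray at (270,290), and contact came at the expected floor height. Release, retreat and check.

```bash
python3 - <<'E'
from s import *
gripper_to(.0,20);gripper_to(.05);hold(.2);s=st("open")
p=s["eef_pos"];move_l([p[0],p[1],.25],feed=.12);movep([.40,.05,.35],[np.pi,0,np.radians(150)]);hold(.5);st("clear")
from h import *
for n in("top","scene"):
    im,d=get_image(n);c=get_calibration(n);P=cloud(d,c["intrinsics"],c["world_from_camera"])
    h=cv2.cvtColor(im,cv2.COLOR_RGB2HSV).astype(int)
    m=((h[...,0]<8)|(h[...,0]>172))&(h[...,1]>150)&(h[...,2]>80)&(np.hypot(P[...,0]-.543,P[...,1]-.289)<.08)
    Q=P[m];A=np.c_[Q[:,:2],np.ones(len(Q))];Q2=Q[Q[:,2]>.034]
    k=np.linalg.lstsq(np.c_[Q2[:,:2],np.ones(len(Q2))],Q2[:,2],rcond=None)[0]
    print(n,m.sum(),cv2.minEnclosingCircle(Q[:,:2].astype(np.float32)) if len(Q) else 0,np.median(Q2[:,2]),"tilt",k[:2])
    cv2.imwrite(f"pics/f_{n}.png",im[:,:,::-1])
E
```

```text
open 26.23 [0.5414 0.2884 0.0451] [-1.798e+02 -1.000e-01  1.500e+02] F [ 0.04  0.04 -0.09] M [0.05  0.042 0.028] op 0.0499 g 0.0
clear 29.72 [0.4001 0.0502 0.3499] [-180.   -0.  150.] F [ 0.34 -0.22  0.42] M [ 0.011  0.004 -0.046] op 0.0499 g 0.0
top 564 ((0.5427786707878113, 0.28641360998153687), 0.04810332879424095) 0.04041181081301848 tilt [-0.00149654  0.00301098]
scene 132 ((0.5457178950309753, 0.28569185733795166), 0.04753983020782471) 0.03949304540316323 tilt [-0.01070045 -0.00582197]
```

View pics/f_scene.png

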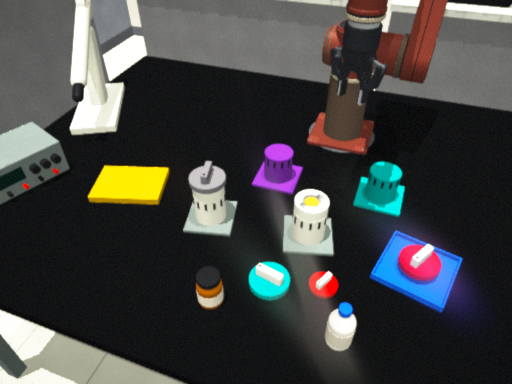

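The cap stands upright in the tray at (420,263), with its disc top at 0.040 m as expected. The bottle, jar and book have not moved, and the arm is clear.

```bash
python3 -c "
from plant import *
print(job_done())"
```

```text
the job is handed in; nothing more can be done
None
```

The job is handed in: the lamp house is open, and the red cap stands upright and released in the blue tray; the bottle, jar and book were not moved, and the moment at the stop peaked at about 1 N m against the 2 N m limit.

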